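# Snap the sprung roller back into the bench roller rest

## Task

Take the metal roller out of its wooden cradle and fit it into the roller rest: put its spring-loaded end (red band, brass stub) into the cup in the red cheek, press the spring in, bring the plain end down in front of the brass plate until it finds the plate's hole, and let the spring push it home so that both ends sit in their holes; then let go. Never load the rest with more than about 25 N, and leave the tape, screwdriver, yellow tub and stacked tiles where they are.

Things in the scene. Friction and masses are not known exactly. Their poses are not given: they have to be found in the camera images.
- roller_mid (a point): Centre of the loose roller, on its axis, half-way along the barrel: an aluminium cylinder 32 mm in diameter, 150 mm long, 0.2 to 0.45 kg, lying level in the cradle, axis 45 mm above the bench. y axis: along the roller to its sprung end (red band). The barrel's middle is free for a grasp from above, a finger either side. Both end stubs are round, 10 mm in diameter, on the axis.
- sprung_tip (a point): Tip of the brass, ball-nosed, spring-loaded stub at the red-banded end: 115 mm from the roller's centre (40 mm past the barrel's end) when free, and it moves into the barrel as the stub is pressed in.
- fixed_tip (a point): Tip of the plain dark steel stub at the other end, which does not move in the barrel: 89 mm from the roller's centre, 14 mm past the barrel's end; flat-ended.
- stub (a joint): How far the brass stub is pressed into the barrel: 0 free, 0.024 m at its hard stop. The spring pushes back with 3 N at once and 0.3 N more for each mm (10.2 N at the stop); a damper adds about 0.5 N for each 10 mm/s, so it springs out softly. With the roller seated it stays pressed in about 8 mm.
- rest: Roller rest, fixed: plywood base 90 x 250 x 12 mm, two upright cheeks 60 mm wide (along x), rising to 93 mm (red) and 97 mm above the bench. Origin under the base's centre at bench level; y axis from the brass plate's side to the red cheek's side. The inner faces of red cheek and brass plate lie at y = +88 and y = -88 mm. The seated roller lies between them along y at x = 0.
- cup_a (a point): Centre of the mouth of the blind cup in the red cheek (75 mm above the bench): 15 mm in diameter, 10 mm deep, opening towards -y of the rest. Takes the sprung stub; wide enough to enter it with the roller tilted by up to 0.3 rad, plain end up.
- face_b (a point): Point on the brass plate's inner face, 75 mm above the bench, opposite cup_a. The plate's hole (rectangular, 16 mm wide, 12.5 mm high, 10 mm deep to wood behind, open to +y of the rest) is centred sideways on it but up to 10 mm above or below it: the plate slides for levelling, its height is NOT measured; find it by sight or feel. Plate: 36 mm wide, from 29 mm below its hole to 23 mm above.
- cradle: Wooden cradle fixed to the bench that holds the roller at the start: base 75 x 170 x 12 mm with two V-shaped saddles 58 mm either side of its middle, up to 41 mm high. Origin under its centre, y axis along the roller.
- tape: Roll of tape lying flat, 100 mm across, 25 mm high; origin under its centre. To be left alone.
- driver: Screwdriver lying on the bench, handle black. To be left alone.
- tub: Yellow plastic tub 66 mm across, 75 mm high, standing; origin under its centre. To be left alone.
- tiles: Stack of small wooden sample tiles, 60 x 45 x 32 mm; origin under its centre. To be left alone.
Things that resemble listed ones, but are neither listed nor needed, are in the scene too. There is more than one size of the cradle; the job needs the smallest.

How it is judged:
By the outcome, as a careful person would: the job done as asked, in the order asked, and still so for the second after the job is handed in, with the robot touching nothing.
It also fails if it takes over 64 s, if anything falls off the work surface, if the arm or the gripper's body presses on something with over 40 N, if the wrist force passes 120 N, or if a joint passes its speed limit or range.

## Robot

A 6-joint arm with a two-finger parallel gripper is mounted at the origin on the work surface. World frame = base frame: x ahead of the robot, y to its left, z up, the work surface at z = 0. Lengths are in m, angles in rad, forces in N, time in s.
With the tool pointing down it reaches from about 0.4 to 0.825 m from the base axis. Payload 7 kg.
Tool frame: the origin (TCP) lies on the centre line of the jaws, within the pads' length; the fingertips stand 22 mm ahead of it and the grasp point (between the pads) lies 3 mm ahead of it (arm.tcp_to_tips is the distance from the TCP to the fingertips, in m); z points along the fingers, y is the line along which they close (so a half turn about z gives the same grasp; the last joint's range is limited). The gripper opens to 88 mm and grips with 3 to 60 N. Pads are 19 mm wide; open, the fingers measure 130 mm over their backs; the gripper's body (78 mm by 193 mm) begins 47 mm behind the grasp point.
Start: joints at [-0.942, 0.359, 0.012, 0, -1.224, -0.288], TCP at [0.226, -0.636, 0.249] pointing down, gripper open.
Joint ranges: [-3.07, 3.07], [-1.43, 2.12], [-1.02, 1.25], [-3.03, 1.67], [-3.05, -0], [-3.03, 3.03]. Speed limits (rad/s): [2.39, 2.39, 3.01, 3.14, 3.14, 3.14].

## Interface

Orientations are given as [roll, pitch, yaw] about the fixed x, y, z axes, in that order (R = Rz(yaw) Ry(pitch) Rx(roll)).
In Python, from station import arm gives the robot as it stands.
- The arm moves only by the tool jog_arm, never from a script. Its argument "targets" is a list of rows, each an object of numbers: "dx", "dy", "dz": the shift along the tool's x, y, z in mm; "rx", "ry", "rz": the turn, a rotation vector about the tool's x, y, z in rad; "gripper": the closure, from 0 (fully open) to 1 (shut). In form: [{"dx": .., "dy": .., "dz": .., "rx": .., "ry": .., "rz": .., "gripper": ..}, ...]. A call has exactly 8 rows; each row is the pose to reach, as a shift and turn from the pose commanded when the call began, along the tool's axes at that moment; what a row does not reach only later rows make up. A row lasts 1/12 s, in which the tool goes at most 41.7 mm and 7.16 degrees, less where a joint would pass 70% of its speed; a pose out of reach is approached as far as the arm can. A call with a gripper value outside its range is refused whole. The fingers move at their own pace and stop on an object; "force" is the grip in N (left out, the last holds). Time passes only in rows, so rows that repeat a pose let the fingers close, or fill a call up. It gives the time, the measured TCP pose, the force, the opening and the grip force at its end, in the units of the state.
- arm.get_state(): the state, without advancing time (a new reading comes with each control period).
- arm.grab_frame(name): name is "side" or "top" or "wrist"; returns a dict with "frame" (420x560x3 uint8, red, green, blue), "z_map" (420x560 float32, m along the optical axis (not along the pixel's ray), 0 where there is no reading), "fx", "fy", "cx", "cy" (pixels), "view" (4x4, takes a point from world to camera coordinates). Camera axes: x right, y down, z forward; pixel columns grow to the right and rows downward; lengths in m; the calibration is good to about 2 mm. A picture is of the moment at which its call begins.
- arm.job_done(): hands the job in; it is judged then, once.
The state is a dict: "t": time; "q": joint angles; "qd": joint speeds; "joint_efforts": joint torques, N m; "eef_pos": TCP position; "ee_rot": TCP orientation; "force": force on the tool from outside, world axes, zero at the start; "moment": the same for the moment, N m; "width": finger opening in m; "gripper_force": force on a finger pad.
Only numpy, scipy, OpenCV 4.12 (cv2) and the standard library are available. Lean on these libraries where they do the work, as an engineer would, in place of code of your own. Each camera call takes 0.05 s, during which the arm holds its last target. There are 200 camera calls.

## Working session

There is one attempt and no reset: what is moved stays moved. The work goes in short steps, Python scripts to look and compute and a tool call to move; the robot and the scene stay as the last step left them, time stands still between calls to the robot, and variables do not carry over. Pictures are saved under pics/ and viewed, at most 10 in all, crops included, and the job is handed in when it is done.

Besides the shell and the picture viewer there is one more tool, called after "Emit:" as name([rows], argument=value, ...), one row to a line, values as JSON. jog_arm: Moves the arm, as the interface text tells. Its arguments: {"type":"object","properties":{"targets":{"type":"array","items":{"type":"object","properties":{"dx":{"type":"number"},"dy":{"type":"number"},"dz":{"type":"number"},"rx":{"type":"number"},"ry":{"type":"number"},"rz":{"type":"number"},"gripper":{"type":"number"}}}},"force":{"type":"number"}},"required":["targets"]}

```bash
mkdir -p pics; ls; cat > h.py <<'E'
import numpy as np, cv2
from station import arm
def grab(n,f=None):
    d=arm.grab_frame(n)
    if f: cv2.imwrite('pics/'+f,cv2.cvtColor(d['frame'],cv2.COLOR_RGB2BGR))
    np.savez('last_'+n+'.npz',**d)
    return d
def world(d):
    z=d['z_map'];v,u=np.mgrid[:z.shape[0],:z.shape[1]]
    P=np.stack([(u-d['cx'])/d['fx']*z,(v-d['cy'])/d['fy']*z,z,np.ones_like(z)],-1)
    W=P@np.linalg.inv(d['view']).T
    W=W[...,:3]; W[z==0]=np.nan
    return W
def load(n): return {k:v for k,v in np.load('last_'+n+'.npz').items()}
E
python3 - <<'E'
from h import *
a=grab('top','top1.png');b=grab('side','side1.png')
for d in (a,b):
    C=np.linalg.inv(d['view']);print(C.round(3),d['fx'],(d['z_map']>0).mean())
print(arm.get_state())
E
```

```text
pics
[[ 0.019 -0.986  0.164  0.34 ]
 [-1.    -0.018  0.011  0.061]
 [-0.008 -0.164 -0.986  1.283]
 [ 0.     0.     0.     1.   ]] 541.0793768131153 0.9960416666666667
[[-0.958 -0.135  0.255  0.242]
 [-0.288  0.495 -0.819  1.027]
 [-0.016 -0.858 -0.513  0.698]
 [ 0.     0.     0.     1.   ]] 420.41747082264817 0.9961819727891157
{'t': 0.1, 'q': array([-9.41885947e-01,  3.59319160e-01,  1.11796683e-02, -2.98665806e-04,
       -1.22409035e+00, -2.88092345e-01]), 'qd': array([ 0.00123327, -0.00234727,  0.00359541,  0.00167249, -0.00080978,
        0.00188061]), 'joint_efforts': array([-7.21953729e-04, -5.84164131e+01,  2.93750381e+01,  7.01531768e+00,
        1.01910697e-02, -5.89268257e-05]), 'eef_pos': array([ 0.22546911, -0.63581976,  0.24772831]), 'ee_rot': array([ 3.14013843e+00, -1.38121998e-04, -2.80087621e+00]), 'force': array([ 0.69225696,  0.64853383, -0.66770122]), 'moment': array([ 0.00200071, -0.00203818,  0.002024  ]), 'gripper_force': 0.0, 'width': 0.08731560681173275}
```

View pics/top1.png

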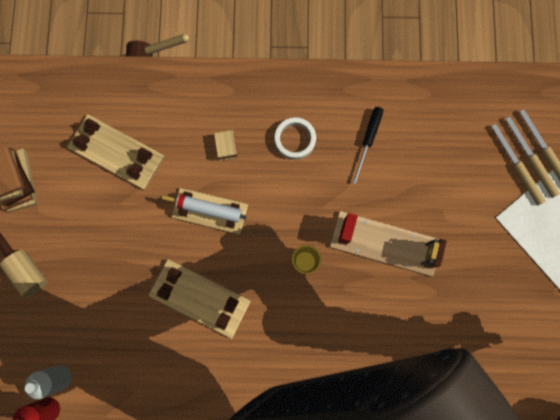

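View pics/side1.png

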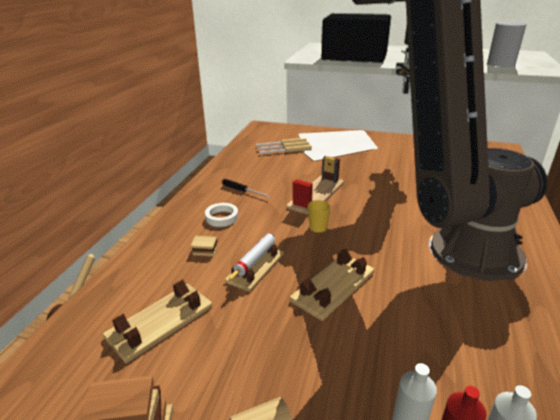

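The top view shows the roller at (210,208), with its red band at (181,202) and brass tip near (161,198). The rest's red cheek is at (348,228) and its brass plate at (435,252). The tub is at (306,260), the tape at (295,138). The side view agrees.

```bash
python3 - <<'E'
from h import *
d=load('top');W=world(d);f=d['frame'];hsv=cv2.cvtColor(f,cv2.COLOR_RGB2HSV)
def box(m,u0,u1,v0,v1):
    k=np.zeros(m.shape,bool);k[v0:v1,u0:u1]=1;return m&k
H,S,V=[hsv[...,i].astype(int) for i in range(3)]
Z=W[...,2]
red=((H<6)|(H>172))&(S>170)&(V>70)
# roller barrel: greyish & z>45mm
m=box((S<90)&(V>90)&(Z>0.04),165,255,180,240)
p=W[m];print('barrel',m.sum(),p.mean(0),p[:,2].max())
c=np.float32(p[:,:2]);mu=c.mean(0);ax=np.linalg.svd(c-mu,full_matrices=False)[2][0];ax*=np.sign(ax[1])
s=(c-mu)@ax;print('axis',ax,np.degrees(np.arctan2(ax[1],ax[0])),s.min(),s.max())
r=box(red,165,200,190,220);p=W[r];s=(p[:,:2]-mu)@ax;print('band',r.sum(),s.min(),s.max(),np.median(p,0))
# brass stub
b=box((Z>.03)&(Z<0.07),150,180,185,215)
p=W[b];s=(p[:,:2]-mu)@ax;t=(p[:,:2]-mu)@[-ax[1],ax[0]];print('stub',b.sum(),s.max(),np.median(t[s>.07]))
# roller points all with z>0.052
a=box(Z>.052,150,255,180,240);p=W[a];s=(p[:,:2]-mu)@ax;t=(p[:,:2]-mu)@[-ax[1],ax[0]];print('all',s.min(),s.max(),np.median(t))
# rest
a=box(Z>0.085,325,450,200,285);n,l,st,ce=cv2.connectedComponentsWithStats(a.astype(np.uint8))
for i in range(1,n):
    if st[i,4]<15: continue
    p=W[l==i];print('rest',st[i],p.mean(0),np.nanmax(p[:,2]));rc=cv2.minAreaRect(np.float32(p[:,:2])*1000);print(rc,cv2.boxPoints(rc).round())
a=box((Z>0.006)&(Z<.02),325,450,200,285);p=W[a];rc=cv2.minAreaRect(np.float32(p[:,:2])*1000);print('base',rc,cv2.boxPoints(rc).round())
im=f[190:290,320:460];cv2.imwrite('pics/c1.png',cv2.cvtColor(cv2.resize(im,None,fx=5,fy=5),cv2.COLOR_RGB2BGR))
t=box(Z>.06,285,325,240,280);p=W[t];print('tub',p.mean(0),p.min(0),p.max(0))
E
```

```text
barrel 799 [0.54832841 0.21823506 0.05598142] 0.06766591921491805
axis [0.21977639 0.9755503 ] 77.3041 -0.07575062 0.087637864
band 56 0.06872504286263476 0.07895096136745781 [0.56522243 0.29034289 0.05681284]
stub 118 0.1234865664991217 0.0008777793678515177
all -0.07777909103021878 0.10222648725500089 -0.0005667855611059731
rest [342 213  16  29 273] [ 0.5072817  -0.09454713  0.09187398] 0.09903101180076113
((507.28472900390625, -94.66663360595703), (22.128154754638672, 60.39056396484375), 74.98649597167969) [[ 475.  -98.]
 [ 534. -113.]
 [ 539.  -92.]
 [ 481.  -76.]]
rest [429 239  18  28 332] [ 0.45489991 -0.28692061  0.09570426] 0.10594714300939478
((455.4283752441406, -287.2060546875), (27.006521224975586, 60.07024383544922), 73.68734741210938) [[ 423. -292.]
 [ 480. -309.]
 [ 488. -283.]
 [ 430. -266.]]
base ((485.8333435058594, -200.11984252929688), (189.9029541015625, 281.9225158691406), 3.5165481567382812) [[ 382.  -65.]
 [ 400. -347.]
 [ 589. -335.]
 [ 572.  -54.]]
tub [ 0.43747006 -0.00206293  0.07233185] [ 0.40255477 -0.03184243  0.06017984] [0.46744307 0.03107603 0.08047124]
```

View pics/c1.png

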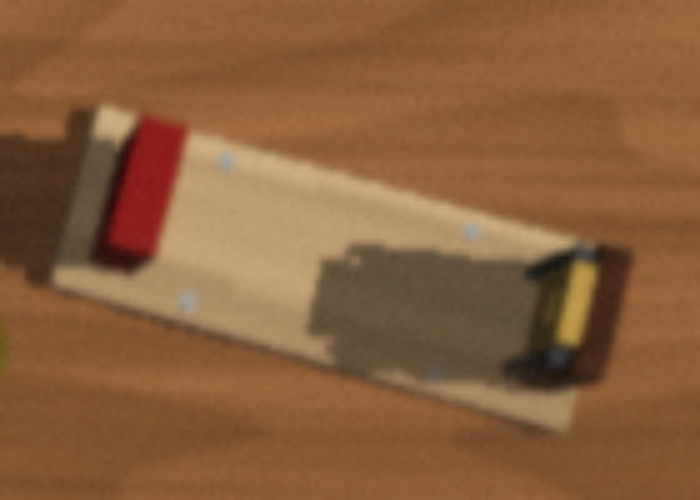

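The crop shows the base with the red cheek at left and the brass plate on the dark cheek at right, at crop pixel (575,305). I'll go above the rest on the way and take a close look.

```bash
cat >> h.py <<'E'
from scipy.spatial.transform import Rotation as Ro
def to(pos,rpy):
    s=arm.get_state();R=Ro.from_euler('xyz',s['ee_rot']);T=Ro.from_euler('xyz',rpy)
    print('pos',s['eef_pos'].round(4),'rpy',s['ee_rot'].round(3),'F',s['force'].round(1),'w',round(s['width'],4),'t',s['t'])
    print('d mm',(R.inv().apply(np.array(pos)-s['eef_pos'])*1000).round(1),'rot',(R.inv()*T).as_rotvec().round(4))
E
python3 -c "
from h import *
import math
to([.48,-.17,.27],[math.pi,0,-1.833])"
```

```text
pos [ 0.2255 -0.6358  0.2477] rpy [ 3.14  -0.    -2.801] F [ 0.7  0.6 -0.7] w 0.0873 t 0.1
d mm [-395.6  354.   -21.8] rot [ 1.400e-03  6.000e-04 -9.679e-01]
```

Emit:
jog_arm([
  {"dx": -38,"dy": 34,"dz": -5,"rz": -0.1},
  {"dx": -76,"dy": 68,"dz": -10,"rz": -0.2},
  {"dx": -114,"dy": 102,"dz": -15,"rz": -0.3},
  {"dx": -152,"dy": 136,"dz": -20,"rz": -0.4},
  {"dx": -190,"dy": 170,"dz": -22,"rz": -0.5},
  {"dx": -228,"dy": 204,"dz": -22,"rz": -0.6},
  {"dx": -266,"dy": 238,"dz": -22,"rz": -0.7},
  {"dx": -300,"dy": 270,"dz": -22,"rz": -0.8},
])

```text
invalid input at $.targets[0]: expected keys dx, dy, dz, rx, ry, rz, gripper
```

```bash
python3 -c "
from h import *
import math
to([.48,-.17,.27],[math.pi,0,-1.833])"
```

```text
pos [ 0.2255 -0.6358  0.2477] rpy [ 3.14  -0.    -2.801] F [ 0.7  0.6 -0.7] w 0.0873 t 0.1
d mm [-395.6  354.   -21.8] rot [ 1.400e-03  6.000e-04 -9.679e-01]
```

Emit:
jog_arm([
  {"dx": -396,"dy": 354,"dz": -22,"rx": 0,"ry": 0,"rz": -0.968,"gripper": 0},
  {"dx": -396,"dy": 354,"dz": -22,"rx": 0,"ry": 0,"rz": -0.968,"gripper": 0},
  {"dx": -396,"dy": 354,"dz": -22,"rx": 0,"ry": 0,"rz": -0.968,"gripper": 0},
  {"dx": -396,"dy": 354,"dz": -22,"rx": 0,"ry": 0,"rz": -0.968,"gripper": 0},
  {"dx": -396,"dy": 354,"dz": -22,"rx": 0,"ry": 0,"rz": -0.968,"gripper": 0},
  {"dx": -396,"dy": 354,"dz": -22,"rx": 0,"ry": 0,"rz": -0.968,"gripper": 0},
  {"dx": -396,"dy": 354,"dz": -22,"rx": 0,"ry": 0,"rz": -0.968,"gripper": 0},
  {"dx": -396,"dy": 354,"dz": -22,"rx": 0,"ry": 0,"rz": -0.968,"gripper": 0},
])

```text
t: 0.77
eef_pos: [0.3857, -0.342, 0.2623]
ee_rot: [3.141, 0.0, -1.826]
force: [0.8, -0.7, 1.0]
width: 0.0875
gripper_force: 0.0
```

```bash
python3 -c "
from h import *
import math
to([.48,-.17,.27],[math.pi,0,-1.833])"
```

```text
pos [ 0.3857 -0.342   0.2623] rpy [ 3.141  0.    -1.826] F [ 0.8 -0.7  1. ] w 0.0875 t 0.7667
d mm [-190.3  -47.7   -7.7] rot [0.0001 0.0002 0.0066]
```

Emit:
jog_arm([
  {"dx": -40,"dy": -10,"dz": -2,"rx": 0,"ry": 0,"rz": 0,"gripper": 0},
  {"dx": -80,"dy": -20,"dz": -4,"rx": 0,"ry": 0,"rz": 0,"gripper": 0},
  {"dx": -120,"dy": -30,"dz": -6,"rx": 0,"ry": 0,"rz": 0,"gripper": 0},
  {"dx": -150,"dy": -40,"dz": -7,"rx": 0,"ry": 0,"rz": 0,"gripper": 0},
  {"dx": -170,"dy": -43,"dz": -7,"rx": 0,"ry": 0,"rz": 0,"gripper": 0},
  {"dx": -170,"dy": -43,"dz": -7,"rx": 0,"ry": 0,"rz": 0,"gripper": 0},
  {"dx": -170,"dy": -43,"dz": -7,"rx": 0,"ry": 0,"rz": 0,"gripper": 0},
  {"dx": -170,"dy": -43,"dz": -7,"rx": 0,"ry": 0,"rz": 0,"gripper": 0},
])

```text
t: 1.43
eef_pos: [0.4706, -0.191, 0.2691]
ee_rot: [3.141, -0.0, -1.832]
force: [-1.3, -0.2, 0.3]
width: 0.0877
gripper_force: 0.0
```

```bash
python3 -c "
from h import *
import math
d=grab('wrist','w1.png');print(np.linalg.inv(d['view']).round(3),d['fx'])
to([.548,.218,.2],[math.pi,0,-1.792])"
```

```text
[[-0.966  0.247  0.079  0.449]
 [ 0.26   0.918  0.3   -0.272]
 [ 0.001  0.31  -0.951  0.404]
 [ 0.     0.     0.     1.   ]] 358.99003619447353
pos [ 0.4705 -0.1914  0.2692] rpy [ 3.141 -0.    -1.833] F [ 0.7 -0.  -0.2] w 0.0876 t 1.4833
d mm [-415.5   31.4   69.1] rot [ 0.0005 -0.0001 -0.0413]
```

View pics/w1.png

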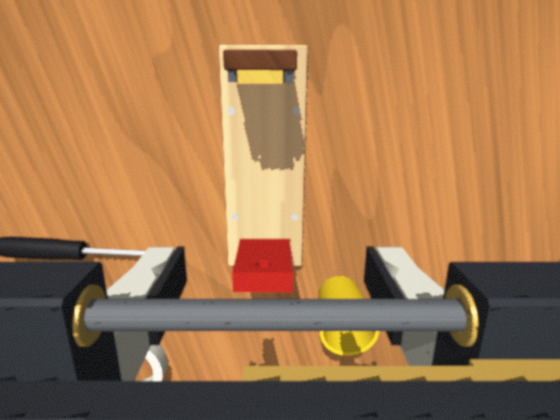

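The wrist view shows the red cheek's inner face with the cup at (264,264) and the brass plate's top edge at (262,76). I'll measure the rest precisely from here.

```bash
python3 - <<'E'
from h import *
d=load('wrist');W=world(d);Z=W[...,2];hsv=cv2.cvtColor(d['frame'],cv2.COLOR_RGB2HSV)
H,S,V=[hsv[...,i].astype(int) for i in range(3)]
v,u=np.mgrid[:420,:560]
roi=(u>200)&(u<330)&(v>30)&(v<292)
red=roi&((H<6)|(H>172))&(S>170)&(V>60)&(Z>.02)
def R(n,m):
    p=W[m];rc=cv2.minAreaRect(np.float32(p[:,:2])*1000);print(n,m.sum(),p.mean(0).round(4),'z',np.percentile(p[:,2],[1,50,99]).round(4),np.round(rc[0],1),np.round(rc[1],1),round(rc[2],1));return p
top=R('redtop',red&(Z>.089)); face=R('redface',red&(Z<.087)&(Z>.04))
br=roi&(v<110)&(H>18)&(H<32)&(S>130)&(V>90)&(Z>.05)
b=R('brass',br)
w=R('wood',roi&(v<80)&(Z>.09)&~br)
base=R('base',roi&(Z>.006)&(Z<.018))
# red inner face dir
c=face[:,:2];mu=c.mean(0);n=np.linalg.svd(c-mu,full_matrices=False)[2];print('face dir',n[0],np.degrees(np.arctan2(*n[0][::-1])),'resid',((c-mu)@n[1]).std(), mu)
# cup by dark
for vv in range(256,274,2): print(vv,V[vv,252:278:2],Z[vv,264].round(3),W[vv,264].round(4))
print('brass rows',[ (vv,W[vv,262].round(4)) for vv in range(66,90,2)])
# side view plate
s=load('side');Wt=world(s);hs=cv2.cvtColor(s['frame'],cv2.COLOR_RGB2HSV)
cv2.imwrite('pics/c2.png',cv2.cvtColor(cv2.resize(s['frame'][145:220,275:365],None,fx=7,fy=7,interpolation=cv2.INTER_CUBIC),cv2.COLOR_RGB2BGR))
for vv in range(152,182,2): print(vv,[tuple(s['frame'][vv,330]),Wt[vv,330].round(3)])
E
```

```text
redtop 1266 [ 0.5087 -0.0952  0.092 ] z [0.0896 0.092  0.0937] [509.  -94.5] [23.5 58.8] 75.1
redface 1151 [ 0.5059 -0.1047  0.0646] z [0.0407 0.0655 0.0867] [ 507.1 -101.8] [ 9.3 58.8] 75.0
brass 622 [ 0.4595 -0.2804  0.0999] z [0.0912 0.1003 0.102 ] [ 459.2 -280.5] [10. 40.] 75.0
wood 1694 [ 0.4561 -0.2915  0.0954] z [0.0909 0.0957 0.0977] [ 457.1 -288.9] [22.8 59.6] 75.0
base 14084 [ 0.4807 -0.1971  0.011 ] z [0.009  0.011  0.0134] [ 471.7 -167.6] [286.6 125.9] 75.2
face dir [-0.96528977  0.26118127] 164.85983373051005 resid 0.0011478297353092772 [ 0.50591509 -0.10473163]
256 [182 181 181 179 179 184 180 181 182 182 180 180 180] 0.058 [ 0.5055 -0.1046  0.0578]
258 [182 181 180 179 181 183 182 179 179 182 182 182 182] 0.063 [ 0.5053 -0.1047  0.0626]
260 [180 176 180 185 197 202 196 198 191 183 182 180 181] 0.066 [ 0.5054 -0.1042  0.0663]
262 [177 176 163 171 189 200 197 200 182 179 182 183 181] 0.066 [ 0.506  -0.102   0.0664]
264 [176 171 145 156 186 199 207 199 179 168 179 181 181] 0.065 [ 0.5068 -0.0993  0.0654]
266 [178 176 166 167 185 197 201 198 180 176 179 180 180] 0.065 [ 0.
[... 1355 characters left out ...]
8(31)), array([ 0.458, -0.285,  0.075])]
166 [(np.uint8(119), np.uint8(91), np.uint8(46)), array([ 0.455, -0.269,  0.075])]
168 [(np.uint8(122), np.uint8(95), np.uint8(46)), array([ 0.456, -0.275,  0.064])]
170 [(np.uint8(128), np.uint8(102), np.uint8(50)), array([ 0.456, -0.277,  0.056])]
172 [(np.uint8(96), np.uint8(69), np.uint8(36)), array([ 0.457, -0.288,  0.042])]
174 [(np.uint8(47), np.uint8(27), np.uint8(16)), array([ 0.457, -0.291,  0.033])]
176 [(np.uint8(45), np.uint8(24), np.uint8(13)), array([ 0.457, -0.29 ,  0.026])]
178 [(np.uint8(53), np.uint8(30), np.uint8(22)), array([ 0.457, -0.291,  0.017])]
180 [(np.uint8(80), np.uint8(63), np.uint8(45)), array([ 0.456, -0.289,  0.011])]
```

View pics/c2.png

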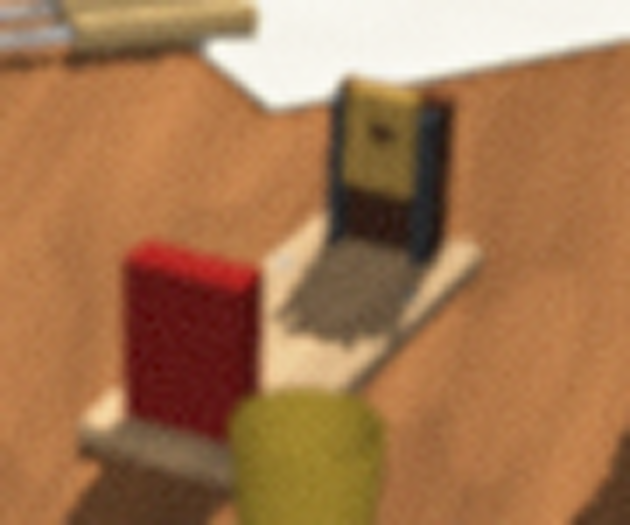

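The side crop shows the plate's hole in its upper half at crop pixel (382,132). The plate top is at about 0.102 m, so the hole is at about 0.079 m. Now I'll go to the roller.

Emit:
jog_arm([
  {"dx": -416,"dy": 31,"dz": 69,"rx": 0,"ry": 0,"rz": -0.041,"gripper": 0},
  {"dx": -416,"dy": 31,"dz": 69,"rx": 0,"ry": 0,"rz": -0.041,"gripper": 0},
  {"dx": -416,"dy": 31,"dz": 69,"rx": 0,"ry": 0,"rz": -0.041,"gripper": 0},
  {"dx": -416,"dy": 31,"dz": 69,"rx": 0,"ry": 0,"rz": -0.041,"gripper": 0},
  {"dx": -416,"dy": 31,"dz": 69,"rx": 0,"ry": 0,"rz": -0.041,"gripper": 0},
  {"dx": -416,"dy": 31,"dz": 69,"rx": 0,"ry": 0,"rz": -0.041,"gripper": 0},
  {"dx": -416,"dy": 31,"dz": 69,"rx": 0,"ry": 0,"rz": -0.041,"gripper": 0},
  {"dx": -416,"dy": 31,"dz": 69,"rx": 0,"ry": 0,"rz": -0.041,"gripper": 0},
])

```text
t: 2.15
eef_pos: [0.5325, 0.1329, 0.2148]
ee_rot: [-3.141, 0.0, -1.794]
force: [1.0, 0.8, 0.3]
width: 0.0876
gripper_force: 0.0
```

```bash
python3 -c "
from h import *
import math
to([.548,.218,.2],[math.pi,0,-1.792])"
```

```text
pos [0.5325 0.1329 0.2148] rpy [-3.141  0.    -1.794] F [1.  0.8 0.3] w 0.0876 t 2.15
d mm [-86.4   3.6  14.9] rot [-0.0003  0.0002 -0.0015]
```

Emit:
jog_arm([
  {"dx": -35,"dy": 1,"dz": 8,"rx": 0,"ry": 0,"rz": 0,"gripper": 0},
  {"dx": -65,"dy": 2,"dz": 10,"rx": 0,"ry": 0,"rz": 0,"gripper": 0},
  {"dx": -72,"dy": 3,"dz": 10,"rx": 0,"ry": 0,"rz": 0,"gripper": 0},
  {"dx": -72,"dy": 3,"dz": 10,"rx": 0,"ry": 0,"rz": 0,"gripper": 0},
  {"dx": -72,"dy": 3,"dz": 10,"rx": 0,"ry": 0,"rz": 0,"gripper": 0},
  {"dx": -72,"dy": 3,"dz": 10,"rx": 0,"ry": 0,"rz": 0,"gripper": 0},
  {"dx": -72,"dy": 3,"dz": 10,"rx": 0,"ry": 0,"rz": 0,"gripper": 0},
  {"dx": -72,"dy": 3,"dz": 10,"rx": 0,"ry": 0,"rz": 0,"gripper": 0},
])

```text
t: 2.82
eef_pos: [0.5453, 0.2019, 0.2054]
ee_rot: [-3.141, 0.0, -1.793]
force: [0.7, 1.1, 0.6]
width: 0.0876
gripper_force: 0.0
```

```bash
python3 - <<'E'
from h import *
import math
d=grab('wrist','w2.png');W=world(d);Z=W[...,2];hsv=cv2.cvtColor(d['frame'],cv2.COLOR_RGB2HSV);S=hsv[...,1];V=hsv[...,2];v,u=np.mgrid[:420,:560]
X=W[...,0];Y=W[...,1]
near=(np.hypot(X-.548,Y-.218)<.14)&(Z<.075)
m=near&(Z>.05)&(v<290)
p=W[m];print(m.sum(),p.mean(0))
c=p[:,:2];mu=c.mean(0);ax=np.linalg.svd(c-mu,full_matrices=False)[2][0];ax*=np.sign(ax[1]);print(np.degrees(np.arctan2(ax[1],ax[0])))
s=(c-mu)@ax;t=(c-mu)@[-ax[1],ax[0]]
print('s',s.min(),s.max(),'t',t.min(),t.max(),'ztop',np.percentile(p[:,2],[50,99]))
for a in np.arange(s.min(),s.max(),.015):
    k=(s>a)&(s<a+.015);print(round(a,3),k.sum(),((t[k].min()+t[k].max())/2).round(4),p[k,2].max().round(4),(mu+ax*(a+.0075)).round(4))
to([.548,.218,.2],[math.pi,0,-1.792])
E
```

```text
5488 [0.55142532 0.21787545 0.05713728]
77.14768027961553
s -0.0757207075641309 0.08059628373719702 t -0.014784426929626683 0.014825728886617737 ztop [0.05795106 0.06090971]
-0.076 287 0.0003 0.0613 [0.5363 0.1514]
-0.061 676 0.0002 0.0612 [0.5396 0.166 ]
-0.046 652 -0.0002 0.0612 [0.5429 0.1806]
-0.031 612 -0.0001 0.0613 [0.5463 0.1952]
-0.016 589 0.0002 0.0614 [0.5496 0.2099]
-0.001 560 0.0001 0.0615 [0.5529 0.2245]
0.014 537 -0.0003 0.0614 [0.5563 0.2391]
0.029 512 0.0001 0.0615 [0.5596 0.2537]
0.044 490 0.0 0.0618 [0.5629 0.2684]
0.059 489 0.0 0.0616 [0.5663 0.283 ]
0.074 83 0.0 0.0607 [0.5696 0.2976]
pos [0.5453 0.202  0.2054] rpy [-3.141e+00  1.000e-03 -1.793e+00] F [-0.2  0.5  0.6] w 0.0877 t 2.8667
d mm [-16.2   0.9   5.4] rot [-0.0004  0.0005 -0.0011]
```

View pics/w2.png

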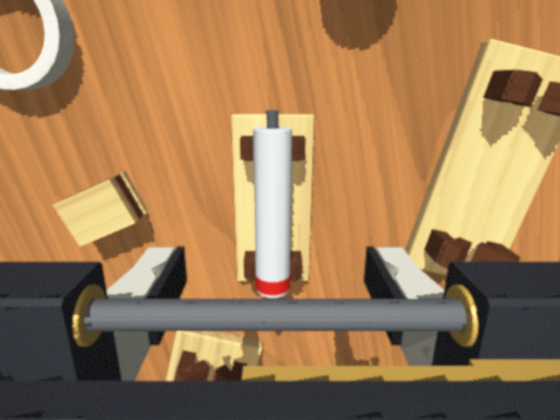

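The wrist view shows the roller at about (272,205), with its plain stub at (272,118) and red band at (272,287). It is the smallest cradle and the barrel is free on both sides. Going down to grasp.

```bash
python3 -c "
from h import *
import math
to([.5512,.2187,.048],[math.pi,0,-1.795])"
```

```text
pos [0.5453 0.202  0.2054] rpy [-3.141e+00  1.000e-03 -1.793e+00] F [-0.2  0.5  0.6] w 0.0877 t 2.8667
d mm [-17.5  -2.  157.4] rot [-0.0004  0.0005  0.0019]
```

Emit:
jog_arm([
  {"dx": -10,"dy": -2,"dz": 30,"rx": 0,"ry": 0,"rz": 0.002,"gripper": 0},
  {"dx": -17,"dy": -2,"dz": 60,"rx": 0,"ry": 0,"rz": 0.002,"gripper": 0},
  {"dx": -17,"dy": -2,"dz": 90,"rx": 0,"ry": 0,"rz": 0.002,"gripper": 0},
  {"dx": -17,"dy": -2,"dz": 115,"rx": 0,"ry": 0,"rz": 0.002,"gripper": 0},
  {"dx": -17,"dy": -2,"dz": 135,"rx": 0,"ry": 0,"rz": 0.002,"gripper": 0},
  {"dx": -17,"dy": -2,"dz": 148,"rx": 0,"ry": 0,"rz": 0.002,"gripper": 0},
  {"dx": -17,"dy": -2,"dz": 155,"rx": 0,"ry": 0,"rz": 0.002,"gripper": 0},
  {"dx": -17,"dy": -2,"dz": 157,"rx": 0,"ry": 0,"rz": 0.002,"gripper": 0},
])

```text
t: 3.53
eef_pos: [0.5504, 0.2185, 0.0469]
ee_rot: [3.14, -0.001, -1.794]
force: [0.2, 0.3, 0.7]
width: 0.0878
gripper_force: 0.0
```

Emit:
jog_arm([
  {"dx": 0,"dy": 0,"dz": 0,"rx": 0,"ry": 0,"rz": 0,"gripper": 0.3},
  {"dx": 0,"dy": 0,"dz": 0,"rx": 0,"ry": 0,"rz": 0,"gripper": 0.6},
  {"dx": 0,"dy": 0,"dz": 0,"rx": 0,"ry": 0,"rz": 0,"gripper": 0.8},
  {"dx": 0,"dy": 0,"dz": 0,"rx": 0,"ry": 0,"rz": 0,"gripper": 0.9},
  {"dx": 0,"dy": 0,"dz": 0,"rx": 0,"ry": 0,"rz": 0,"gripper": 1},
  {"dx": 0,"dy": 0,"dz": 0,"rx": 0,"ry": 0,"rz": 0,"gripper": 1},
  {"dx": 0,"dy": 0,"dz": 0,"rx": 0,"ry": 0,"rz": 0,"gripper": 1},
  {"dx": 0,"dy": 0,"dz": 0,"rx": 0,"ry": 0,"rz": 0,"gripper": 1},
], force=45)

```text
t: 4.2
eef_pos: [0.5509, 0.2193, 0.0481]
ee_rot: [-3.141, 0.0, -1.794]
force: [0.4, 0.8, -0.8]
width: 0.04
gripper_force: 0.0
```

```bash
python3 -c "
from h import *
import math
to([.5512,.2187,.048],[math.pi,0,-1.795])"
```

```text
pos [0.5509 0.2193 0.0481] rpy [-3.141  0.    -1.794] F [ 0.4  0.8 -0.8] w 0.04 t 4.2
d mm [ 0.5 -0.4  0.1] rot [-0.0001  0.0002  0.0012]
```

Close fully, then lift 150 mm.

Emit:
jog_arm([
  {"dx": 0,"dy": 0,"dz": 0,"rx": 0,"ry": 0,"rz": 0,"gripper": 1},
  {"dx": 0,"dy": 0,"dz": 0,"rx": 0,"ry": 0,"rz": 0,"gripper": 1},
  {"dx": 0,"dy": 0,"dz": 0,"rx": 0,"ry": 0,"rz": 0,"gripper": 1},
  {"dx": 0,"dy": 0,"dz": 0,"rx": 0,"ry": 0,"rz": 0,"gripper": 1},
  {"dx": 0,"dy": 0,"dz": 0,"rx": 0,"ry": 0,"rz": 0,"gripper": 1},
  {"dx": 0,"dy": 0,"dz": 0,"rx": 0,"ry": 0,"rz": 0,"gripper": 1},
  {"dx": 0,"dy": 0,"dz": 0,"rx": 0,"ry": 0,"rz": 0,"gripper": 1},
  {"dx": 0,"dy": 0,"dz": 0,"rx": 0,"ry": 0,"rz": 0,"gripper": 1},
], force=45)

```text
t: 4.87
eef_pos: [0.5516, 0.2194, 0.0483]
ee_rot: [-3.141, 0.001, -1.794]
force: [4.7, -2.4, 0.1]
width: 0.0313
gripper_force: 45.0
```

Emit:
jog_arm([
  {"dx": 0,"dy": 0,"dz": -10,"rx": 0,"ry": 0,"rz": 0,"gripper": 1},
  {"dx": 0,"dy": 0,"dz": -25,"rx": 0,"ry": 0,"rz": 0,"gripper": 1},
  {"dx": 0,"dy": 0,"dz": -50,"rx": 0,"ry": 0,"rz": 0,"gripper": 1},
  {"dx": 0,"dy": 0,"dz": -75,"rx": 0,"ry": 0,"rz": 0,"gripper": 1},
  {"dx": 0,"dy": 0,"dz": -100,"rx": 0,"ry": 0,"rz": 0,"gripper": 1},
  {"dx": 0,"dy": 0,"dz": -125,"rx": 0,"ry": 0,"rz": 0,"gripper": 1},
  {"dx": 0,"dy": 0,"dz": -142,"rx": 0,"ry": 0,"rz": 0,"gripper": 1},
  {"dx": 0,"dy": 0,"dz": -150,"rx": 0,"ry": 0,"rz": 0,"gripper": 1},
], force=45)

```text
t: 5.53
eef_pos: [0.5508, 0.2196, 0.2006]
ee_rot: [-3.141, 0.002, -1.794]
force: [-0.2, 0.3, -3.2]
width: 0.031
gripper_force: 45.0
```

```bash
python3 - <<'E'
from h import *
import math
d=grab('wrist','w3.png');W=world(d);s=arm.get_state();R=Ro.from_euler('xyz',s['ee_rot'])
P=R.inv().apply((W-s['eef_pos']).reshape(-1,3)).reshape(W.shape)*1000
hsv=cv2.cvtColor(d['frame'],cv2.COLOR_RGB2HSV)
v,u=np.mgrid[:420,:560]
m=(np.abs(P[...,1])<14)&(np.abs(P[...,2])<22)&(v<292)
for a in range(-90,100,12):
    k=m&(P[...,0]>a)&(P[...,0]<=a+12)
    if k.sum()>5: q=P[k];print(a,k.sum(),'ymid',((q[:,1].min()+q[:,1].max())/2).round(1),'top z',np.percentile(q[:,2],3).round(1),'bot',q[:,2].max().round(1))
q=P[m&(np.abs(P[...,1])<8)];print('x range',q[:,0].min(),q[:,0].max())
red=m&((hsv[...,0]<6)|(hsv[...,0]>172))&(hsv[...,1]>150)
print('red x',np.percentile(P[red][:,0],[1,50,99]) if red.any() else None, red.sum())
to([0,0,0],[math.pi,0,0])
E
```

```text
-6 257 ymid 0.0 top z -11.1 bot -2.1
6 1810 ymid 0.0 top z -12.0 bot -2.0
18 1951 ymid 0.0 top z -12.0 bot -2.3
30 2124 ymid -0.0 top z -12.1 bot -2.3
42 2310 ymid 0.0 top z -12.1 bot -2.3
54 2528 ymid -0.0 top z -12.2 bot -2.1
66 1552 ymid 0.0 top z -11.4 bot 15.8
78 297 ymid 0.2 top z -1.6 bot 3.6
x range 4.392849574964479 81.5695150527415
red x None 0
pos [0.5511 0.2198 0.201 ] rpy [-3.140e+00  3.000e-03 -1.793e+00] F [ 0.4  0.7 -0.9] w 0.031 t 5.5833
d mm [336.5 489.3 199.2] rot [-3.6000e-03  2.0000e-04 -1.7935e+00]
```

View pics/w3.png

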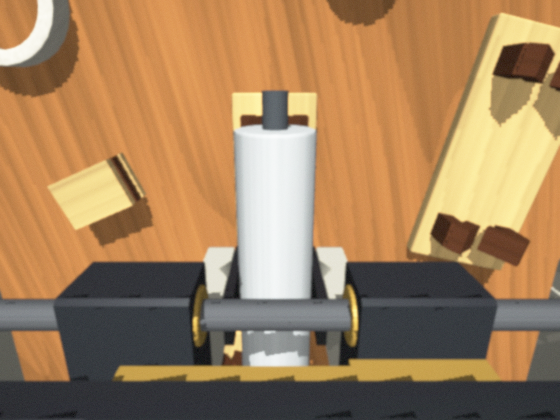

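The image shows the roller held level, with its plain stub at (275,108). I need its exact axial offset in the hand.

```bash
python3 - <<'E'
from h import *
d=load('wrist');W=world(d);s=arm.get_state();R=Ro.from_euler('xyz',s['ee_rot'])
P=R.inv().apply((W-s['eef_pos']).reshape(-1,3)).reshape(W.shape)*1000
for v in list(range(84,100,2))+list(range(118,140,2)): print(v,P[v,275].round(1),d['frame'][v,275])
E
```

```text
84 [ 83.    0.9 201.1] [209 143  82]
86 [ 81.3   0.9 200.6] [208 143  82]
88 [ 79.6   0.9 201.6] [204 138  79]
90 [81.6  0.6  0.8] [154 118  94]
92 [80.8  0.6  1.4] [100 105 109]
94 [80.2  0.6 -1.2] [ 97 104 108]
96 [79.5  0.6 -0.4] [ 95 103 109]
98 [78.8  0.6 -0.8] [ 99 106 109]
118 [71.8  0.6 -0.9] [ 95 103 108]
120 [71.1  0.6 -1.3] [ 98 106 110]
122 [70.3  0.6 -0.8] [ 96 102 107]
124 [69.6  0.6 -0.4] [ 98 105 111]
126 [68.9  0.6 -0.8] [ 99 105 109]
128 [68.1  0.6 -0.4] [105 113 115]
130 [67.7  0.5 -2.7] [174 180 184]
132 [67.7  0.5 -8.6] [224 229 227]
134 [ 67.3   0.5 -11. ] [243 245 245]
136 [ 66.8   0.5 -12.2] [251 252 252]
138 [ 66.    0.5 -11.1] [247 248 249]
```

The plain tip reads +81.7 mm in tool x (barrel end +67.7), so the roller centre is 7.3 mm from the TCP toward the sprung end, and the axis is about 3.5 mm ahead of the TCP. I'll plan the moves in the rest's frame.

```bash
cat >> h.py <<'E'
e=np.array([np.cos(np.radians(75)),np.sin(np.radians(75)),0]);nn=np.array([e[1],-e[0],0])
CA=.0296;LAT=.516;OX=-7.3e-3;OZ=3.5e-3
def tool(th): return Ro.from_euler('xyz',[np.pi,0,np.radians(-105)])*Ro.from_rotvec([0,th,0])
def tgt(th,c,ta,tz):
    "tip at ta (m past cup mouth along e), height tz, stub pressed c"
    T=tool(th);tip=e*(CA+ta)+nn*LAT+[0,0,tz]
    p=tip-T.apply([OX-(.115-c),0,OZ])
    to(p,T.as_euler('xyz'))
def where():
    s=arm.get_state();R=Ro.from_euler('xyz',s['ee_rot']);f=s['force'];m=s['moment']
    A=s['eef_pos']+R.apply([OX-.115,0,OZ]);B=s['eef_pos']+R.apply([OX+.089,0,OZ])
    for n,q in(('free sprung tip',A),('plain tip',B)): print(n,'a past cup %.1f past plate %.1f lat %.1f z %.1f'%((q@e-CA)*1e3,(CA-.176-q@e)*1e3,(q@nn-LAT)*1e3,q[2]*1e3))
    print('F along e %.1f lat %.1f z %.1f'%(f@e,f@nn,f[2]),'M',m.round(2),'t',s['t'])
E
python3 -c "
from h import *
where()
tgt(.2,0,-.02,.175)"
```

```text
free sprung tip a past cup 447.5 past plate -623.5 lat -45.3 z 197.8
plain tip a past cup 243.7 past plate -419.7 lat -37.3 z 197.3
F along e 0.7 lat 0.2 z -0.9 M [ 0.08 -0.1   0.01] t 5.5833
pos [0.5511 0.2198 0.201 ] rpy [-3.140e+00  3.000e-03 -1.793e+00] F [ 0.4  0.7 -0.9] w 0.031 t 5.5833
d mm [465.7 -22.3  -2.9] rot [-0.0057  0.2026  0.0388]
```

Emit:
jog_arm([
  {"dx": 15,"dy": -1,"dz": 0,"rx": 0,"ry": 0.01,"rz": 0,"gripper": 1},
  {"dx": 45,"dy": -2,"dz": 0,"rx": 0,"ry": 0.03,"rz": 0.005,"gripper": 1},
  {"dx": 80,"dy": -4,"dz": 0,"rx": 0,"ry": 0.05,"rz": 0.01,"gripper": 1},
  {"dx": 118,"dy": -6,"dz": 0,"rx": 0,"ry": 0.07,"rz": 0.015,"gripper": 1},
  {"dx": 156,"dy": -8,"dz": 0,"rx": -0.002,"ry": 0.09,"rz": 0.02,"gripper": 1},
  {"dx": 194,"dy": -10,"dz": -1,"rx": -0.003,"ry": 0.11,"rz": 0.024,"gripper": 1},
  {"dx": 232,"dy": -12,"dz": -2,"rx": -0.004,"ry": 0.13,"rz": 0.028,"gripper": 1},
  {"dx": 270,"dy": -14,"dz": -3,"rx": -0.005,"ry": 0.15,"rz": 0.032,"gripper": 1},
], force=50)

```text
t: 6.25
eef_pos: [0.5026, -0.0493, 0.1993]
ee_rot: [3.136, -0.152, -1.826]
force: [0.9, -0.1, -3.3]
width: 0.0307
gripper_force: 50.0
```

```bash
python3 -c "
from h import *
tgt(.2,0,-.02,.175)"
```

```text
pos [ 0.5026 -0.0493  0.1993] rpy [ 3.136 -0.152 -1.826] F [ 0.9 -0.1 -3.3] w 0.0307 t 6.25
d mm [190.4 -16.5  25.7] rot [0.0048 0.0476 0.0071]
```

Emit:
jog_arm([
  {"dx": 35,"dy": -3,"dz": 4,"rx": 0,"ry": 0.01,"rz": 0,"gripper": 1},
  {"dx": 70,"dy": -6,"dz": 8,"rx": 0.002,"ry": 0.02,"rz": 0.002,"gripper": 1},
  {"dx": 105,"dy": -9,"dz": 12,"rx": 0.004,"ry": 0.03,"rz": 0.004,"gripper": 1},
  {"dx": 138,"dy": -12,"dz": 16,"rx": 0.005,"ry": 0.04,"rz": 0.006,"gripper": 1},
  {"dx": 165,"dy": -14,"dz": 20,"rx": 0.005,"ry": 0.047,"rz": 0.007,"gripper": 1},
  {"dx": 180,"dy": -16,"dz": 24,"rx": 0.005,"ry": 0.047,"rz": 0.007,"gripper": 1},
  {"dx": 187,"dy": -16,"dz": 26,"rx": 0.005,"ry": 0.047,"rz": 0.007,"gripper": 1},
  {"dx": 187,"dy": -16,"dz": 26,"rx": 0.005,"ry": 0.047,"rz": 0.007,"gripper": 1},
])

```text
t: 6.92
eef_pos: [0.4705, -0.235, 0.2014]
ee_rot: [3.141, -0.198, -1.835]
force: [-0.6, 0.4, -2.3]
width: 0.0311
gripper_force: 50.0
```

```bash
python3 -c "
from h import *
where();tgt(.2,0,-.02,.074)"
```

```text
free sprung tip a past cup -15.6 past plate -160.4 lat -0.5 z 173.9
plain tip a past cup -215.7 past plate 39.7 lat -0.9 z 214.0
F along e 0.2 lat -0.6 z -2.3 M [ 0.85 -0.06  0.05] t 6.9167
pos [ 0.4705 -0.235   0.2014] rpy [ 3.141 -0.198 -1.835] F [-0.6  0.4 -2.3] w 0.0311 t 6.9167
d mm [-15.3  -0.7  98.5] rot [ 0.0006  0.0025 -0.002 ]
```

The tilt needs to be about 0.28 rad so the barrel clears the plate's top edge as the stub enters the cup. I'll set that while descending part-way.

```bash
python3 -c "
from h import *
tgt(.28,0,-.010,.115)"
```

```text
pos [ 0.4705 -0.235   0.2014] rpy [ 3.141 -0.198 -1.835] F [-0.6  0.4 -2.3] w 0.0311 t 6.9167
d mm [-17.8  -0.7  46.6] rot [ 0.0007  0.0825 -0.0019]
```

Emit:
jog_arm([
  {"dx": -3,"dy": 0,"dz": 6,"rx": 0,"ry": 0.02,"rz": 0,"gripper": 1},
  {"dx": -6,"dy": -0.5,"dz": 14,"rx": 0,"ry": 0.04,"rz": 0,"gripper": 1},
  {"dx": -10,"dy": -0.7,"dz": 24,"rx": 0,"ry": 0.06,"rz": -0.001,"gripper": 1},
  {"dx": -14,"dy": -0.7,"dz": 34,"rx": 0.001,"ry": 0.08,"rz": -0.002,"gripper": 1},
  {"dx": -17,"dy": -0.7,"dz": 42,"rx": 0.001,"ry": 0.082,"rz": -0.002,"gripper": 1},
  {"dx": -18,"dy": -0.7,"dz": 46.5,"rx": 0.001,"ry": 0.082,"rz": -0.002,"gripper": 1},
  {"dx": -18,"dy": -0.7,"dz": 46.5,"rx": 0.001,"ry": 0.082,"rz": -0.002,"gripper": 1},
  {"dx": -18,"dy": -0.7,"dz": 46.5,"rx": 0.001,"ry": 0.082,"rz": -0.002,"gripper": 1},
])

```text
t: 7.58
eef_pos: [0.4757, -0.2257, 0.154]
ee_rot: [-3.138, -0.279, -1.831]
force: [0.5, -0.0, -1.9]
width: 0.031
gripper_force: 50.0
```

```bash
python3 - <<'E'
from h import *
where();tgt(.28,0,-.010,.0735)
for n in('side','wrist'):
    d=grab(n,n+'4.png')
s=load('side')['frame'][130:230,250:390];w=load('wrist')['frame']
s=cv2.resize(s,(588,420));cv2.imwrite('pics/c4.png',cv2.cvtColor(np.vstack([s,cv2.resize(w,(588,441))])[:,:],cv2.COLOR_RGB2BGR)[:861:,:][::1])
o=cv2.imread('pics/c4.png');cv2.imwrite('pics/c4.png',cv2.resize(o,(400,586)))
E
```

```text
free sprung tip a past cup -7.9 past plate -168.1 lat 1.7 z 117.0
plain tip a past cup -204.0 past plate 28.0 lat 2.1 z 173.1
F along e 0.1 lat 0.5 z -1.9 M [ 1.13 -0.22  0.04] t 7.5833
pos [ 0.4757 -0.2257  0.154 ] rpy [-3.138 -0.279 -1.831] F [ 0.5 -0.  -1.9] w 0.031 t 7.5833
d mm [-9.9  2.1 42.2] rot [-0.0042  0.0012  0.0019]
```

View pics/c4.png

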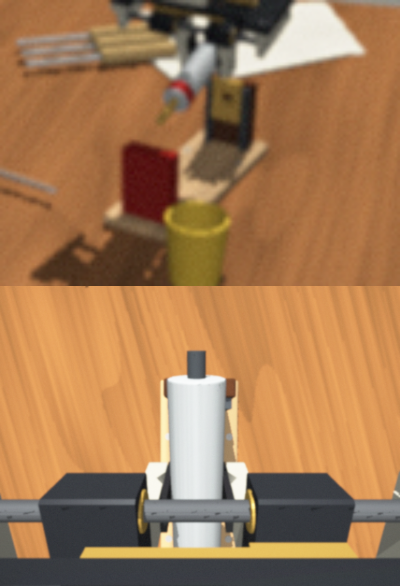

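The side crop shows the tilted roller above the rest, brass tip at (165,120) above the red cheek. The wrist view shows the roller centred over the base, near x = 197.

```bash
python3 - <<'E'
from h import *
where();tgt(.28,0,-.010,.0735)
E
```

```text
free sprung tip a past cup -8.0 past plate -168.0 lat 2.2 z 117.6
plain tip a past cup -204.1 past plate 28.1 lat 2.4 z 173.7
F along e -0.1 lat -0.4 z -2.2 M [ 1.11 -0.23 -0.06] t 7.6833
pos [ 0.4761 -0.2259  0.1546] rpy [-3.136 -0.279 -1.831] F [-0.4 -0.  -2.2] w 0.0308 t 7.6833
d mm [-10.2   2.5  42.8] rot [-0.0055  0.0015  0.0011]
```

Emit:
jog_arm([
  {"dx": -1,"dy": 0.5,"dz": 5,"rx": -0.005,"ry": 0,"rz": 0.001,"gripper": 1},
  {"dx": -3,"dy": 1.5,"dz": 13,"rx": -0.005,"ry": 0,"rz": 0.001,"gripper": 1},
  {"dx": -5,"dy": 2.4,"dz": 22,"rx": -0.005,"ry": 0,"rz": 0.001,"gripper": 1},
  {"dx": -7,"dy": 2.4,"dz": 31,"rx": -0.005,"ry": 0,"rz": 0.001,"gripper": 1},
  {"dx": -9,"dy": 2.4,"dz": 38,"rx": -0.005,"ry": 0,"rz": 0.001,"gripper": 1},
  {"dx": -10,"dy": 2.4,"dz": 42,"rx": -0.005,"ry": 0,"rz": 0.001,"gripper": 1},
  {"dx": -10,"dy": 2.4,"dz": 42.5,"rx": -0.005,"ry": 0,"rz": 0.001,"gripper": 1},
  {"dx": -10,"dy": 2.4,"dz": 42.5,"rx": -0.005,"ry": 0,"rz": 0.001,"gripper": 1},
])

```text
t: 8.35
eef_pos: [0.4728, -0.2274, 0.11]
ee_rot: [3.14, -0.279, -1.832]
force: [0.5, 0.2, -2.0]
width: 0.0313
gripper_force: 50.0
```

```bash
python3 - <<'E'
from h import *
grab('side','side5.png');where();tgt(.28,0,.008,.0735)
s=load('side');im=s['frame'][140:220,270:370]
cv2.imwrite('pics/c5.png',cv2.cvtColor(cv2.resize(im,None,fx=7,fy=7,interpolation=cv2.INTER_CUBIC),cv2.COLOR_RGB2BGR))
E
```

```text
free sprung tip a past cup -10.1 past plate -165.9 lat -0.2 z 73.3
plain tip a past cup -206.2 past plate 30.2 lat -0.1 z 129.5
F along e 0.4 lat -0.7 z -1.9 M [ 1.11 -0.25  0.05] t 8.4
pos [ 0.4731 -0.2273  0.1104] rpy [ 3.141 -0.279 -1.832] F [-0.6  0.6 -1.9] w 0.0309 t 8.4
d mm [-17.4  -0.2  -5.3] rot [0.0005 0.0008 0.0007]
```

View pics/c5.png

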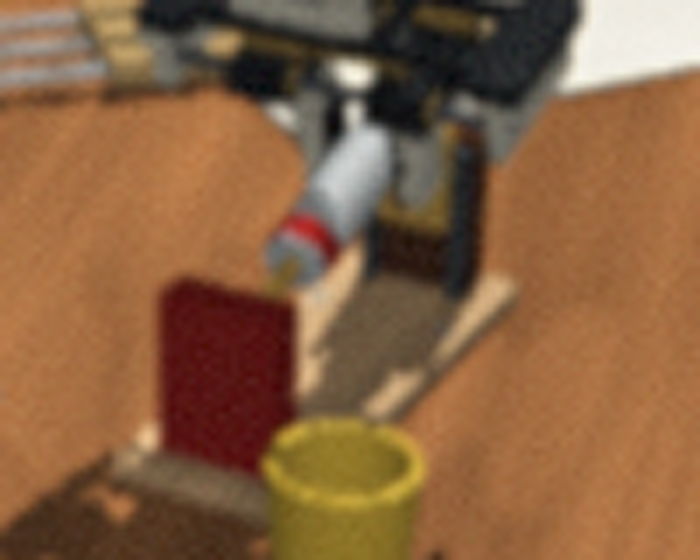

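The brass stub sits just behind the top of the red cheek, at (290,280) in the crop, with no contact. Inserting along the cup's axis.

Emit:
jog_arm([
  {"dx": -2,"dy": -0.2,"dz": -0.6,"rx": 0,"ry": 0,"rz": 0,"gripper": 1},
  {"dx": -4,"dy": -0.2,"dz": -1.2,"rx": 0,"ry": 0,"rz": 0,"gripper": 1},
  {"dx": -6,"dy": -0.2,"dz": -1.8,"rx": 0,"ry": 0,"rz": 0,"gripper": 1},
  {"dx": -8,"dy": -0.2,"dz": -2.4,"rx": 0,"ry": 0,"rz": 0,"gripper": 1},
  {"dx": -10,"dy": -0.2,"dz": -3,"rx": 0,"ry": 0,"rz": 0,"gripper": 1},
  {"dx": -12,"dy": -0.2,"dz": -3.6,"rx": 0,"ry": 0,"rz": 0,"gripper": 1},
  {"dx": -14,"dy": -0.2,"dz": -4.2,"rx": 0,"ry": 0,"rz": 0,"gripper": 1},
  {"dx": -15,"dy": -0.2,"dz": -4.5,"rx": 0,"ry": 0,"rz": 0,"gripper": 1},
])

```text
t: 9.07
eef_pos: [0.4774, -0.2119, 0.1107]
ee_rot: [3.141, -0.279, -1.832]
force: [0.1, 1.2, -2.5]
width: 0.0311
gripper_force: 50.0
```

```bash
python3 - <<'E'
from h import *
where();tgt(.28,0,.012,.0735)
E
```

```text
free sprung tip a past cup 5.9 past plate -181.9 lat -0.1 z 73.6
plain tip a past cup -190.2 past plate 14.2 lat 0.0 z 129.8
F along e 1.1 lat -0.2 z -2.5 M [ 1.17 -0.2   0.02] t 9.0667
pos [ 0.4774 -0.2119  0.1107] rpy [ 3.141 -0.279 -1.832] F [ 0.1  1.2 -2.5] w 0.0311 t 9.0667
d mm [-5.9 -0.  -1.7] rot [0.0002 0.001  0.0007]
```

The tip is 6 mm past the mouth with no reaction, so it is in the cup. Continuing to the bottom.

Emit:
jog_arm([
  {"dx": -1,"dy": 0,"dz": -0.3,"rx": 0,"ry": 0,"rz": 0,"gripper": 1},
  {"dx": -2,"dy": 0,"dz": -0.6,"rx": 0,"ry": 0,"rz": 0,"gripper": 1},
  {"dx": -3,"dy": 0,"dz": -0.9,"rx": 0,"ry": 0,"rz": 0,"gripper": 1},
  {"dx": -4,"dy": 0,"dz": -1.2,"rx": 0,"ry": 0,"rz": 0,"gripper": 1},
  {"dx": -5,"dy": 0,"dz": -1.5,"rx": 0,"ry": 0,"rz": 0,"gripper": 1},
  {"dx": -6,"dy": 0,"dz": -1.8,"rx": 0,"ry": 0,"rz": 0,"gripper": 1},
  {"dx": -6,"dy": 0,"dz": -1.8,"rx": 0,"ry": 0,"rz": 0,"gripper": 1},
  {"dx": -6,"dy": 0,"dz": -1.8,"rx": 0,"ry": 0,"rz": 0,"gripper": 1},
])

```text
t: 9.73
eef_pos: [0.4786, -0.2064, 0.1107]
ee_rot: [3.141, -0.279, -1.832]
force: [-1.4, -3.5, -1.6]
width: 0.0309
gripper_force: 50.0
```

```bash
python3 - <<'E'
from h import *
where()
E
```

```text
free sprung tip a past cup 11.5 past plate -187.5 lat -0.3 z 73.6
plain tip a past cup -184.6 past plate 8.6 lat -0.3 z 129.8
F along e -3.7 lat -0.5 z -1.6 M [-0.22 -0.04 -0.02] t 9.7333
```

The spring reacts with 3.7 N at 11.5 mm, so the cup bottom is where I expected it. Now pressing the spring in along the roller axis.

Emit:
jog_arm([
  {"dx": -2,"dy": 0,"dz": 0,"rx": 0,"ry": 0,"rz": 0,"gripper": 1},
  {"dx": -4,"dy": 0,"dz": 0,"rx": 0,"ry": 0,"rz": 0,"gripper": 1},
  {"dx": -6,"dy": 0,"dz": 0,"rx": 0,"ry": 0,"rz": 0,"gripper": 1},
  {"dx": -8,"dy": 0,"dz": 0,"rx": 0,"ry": 0,"rz": 0,"gripper": 1},
  {"dx": -10,"dy": 0,"dz": 0,"rx": 0,"ry": 0,"rz": 0,"gripper": 1},
  {"dx": -12,"dy": 0,"dz": 0,"rx": 0,"ry": 0,"rz": 0,"gripper": 1},
  {"dx": -13,"dy": 0,"dz": 0,"rx": 0,"ry": 0,"rz": 0,"gripper": 1},
  {"dx": -13,"dy": 0,"dz": 0,"rx": 0,"ry": 0,"rz": 0,"gripper": 1},
])

```text
t: 10.4
eef_pos: [0.4816, -0.1946, 0.1072]
ee_rot: [3.14, -0.28, -1.832]
force: [-0.5, -7.3, -1.9]
width: 0.0308
gripper_force: 50.0
```

```bash
python3 - <<'E'
from h import *
where()
tgt(.28,.020,.010,.0735)
E
```

```text
free sprung tip a past cup 23.7 past plate -199.7 lat -0.5 z 70.0
plain tip a past cup -172.4 past plate -3.6 lat -0.4 z 126.4
F along e -7.2 lat 1.4 z -1.9 M [-1.52  0.11  0.02] t 10.4
pos [ 0.4816 -0.1946  0.1072] rpy [ 3.14  -0.28  -1.832] F [-0.5 -7.3 -1.9] w 0.0308 t 10.4
d mm [-5.9 -0.5  0.4] rot [ 0.0013 -0.0002  0.0003]
```

Emit:
jog_arm([
  {"dx": -1,"dy": 0,"dz": 0,"rx": 0,"ry": 0,"rz": 0,"gripper": 1},
  {"dx": -2,"dy": 0,"dz": 0,"rx": 0,"ry": 0,"rz": 0,"gripper": 1},
  {"dx": -3,"dy": -0.3,"dz": 0,"rx": 0,"ry": 0,"rz": 0,"gripper": 1},
  {"dx": -4,"dy": -0.4,"dz": 0,"rx": 0,"ry": 0,"rz": 0,"gripper": 1},
  {"dx": -5,"dy": -0.4,"dz": 0,"rx": 0,"ry": 0,"rz": 0,"gripper": 1},
  {"dx": -6,"dy": -0.4,"dz": 0,"rx": 0,"ry": 0,"rz": 0,"gripper": 1},
  {"dx": -6,"dy": -0.4,"dz": 0,"rx": 0,"ry": 0,"rz": 0,"gripper": 1},
  {"dx": -6,"dy": -0.4,"dz": 0,"rx": 0,"ry": 0,"rz": 0,"gripper": 1},
])

```text
t: 11.07
eef_pos: [0.483, -0.1895, 0.1055]
ee_rot: [3.14, -0.281, -1.832]
force: [-1.3, -9.0, -1.1]
width: 0.0306
gripper_force: 50.0
```

```bash
python3 - <<'E'
from h import *
where()
for th in (.24,.2,.16,.12,.08): tgt(th,.020,.010,.0735+.0012*(.28-th)/.28)
E
```

```text
free sprung tip a past cup 28.9 past plate -204.9 lat -0.4 z 68.3
plain tip a past cup -167.1 past plate -8.9 lat -0.4 z 124.8
F along e -9.0 lat 1.1 z -1.1 M [-2.04  0.3   0.03] t 11.0667
pos [ 0.483  -0.1895  0.1055] rpy [ 3.14  -0.281 -1.832] F [-1.3 -9.  -1.1] w 0.0306 t 11.0667
d mm [-0.2 -0.4  4.2] rot [ 0.002  -0.0407  0.0001]
pos [ 0.483  -0.1895  0.1055] rpy [ 3.14  -0.281 -1.832] F [-1.3 -9.  -1.1] w 0.0306 t 11.0667
d mm [-0.3 -0.4  8.2] rot [ 0.002  -0.0807  0.0001]
pos [ 0.483  -0.1895  0.1055] rpy [ 3.14  -0.281 -1.832] F [-1.3 -9.  -1.1] w 0.0306 t 11.0667
d mm [-0.5 -0.4 12.1] rot [ 0.002  -0.1207  0.    ]
pos [ 0.483  -0.1895  0.1055] rpy [ 3.14  -0.281 -1.832] F [-1.3 -9.  -1.1] w 0.0306 t 11.0667
d mm [-0.9 -0.5 16. ] rot [ 0.002  -0.1607 -0.    ]
pos [ 0.483  -0.1895  0.1055] rpy [ 3.14  -0.281 -1.832] F [-1.3 -9.  -1.1] w 0.0306 t 11.0667
d mm [-1.5 -0.5 19.9] rot [ 2.000e-03 -2.007e-01 -1.000e-04]
```

Pressed to about 19.7 mm at 9.0 N, as the spring law predicts. Swinging the plain end down about the sprung tip, in front of the plate.

Emit:
jog_arm([
  {"dx": -0.1,"dy": -0.2,"dz": 2.1,"rx": 0,"ry": -0.02,"rz": 0,"gripper": 1},
  {"dx": -0.2,"dy": -0.4,"dz": 5.2,"rx": 0,"ry": -0.05,"rz": 0,"gripper": 1},
  {"dx": -0.3,"dy": -0.4,"dz": 8.2,"rx": 0.001,"ry": -0.08,"rz": 0,"gripper": 1},
  {"dx": -0.5,"dy": -0.4,"dz": 12.1,"rx": 0.002,"ry": -0.12,"rz": 0,"gripper": 1},
  {"dx": -0.9,"dy": -0.4,"dz": 16,"rx": 0.002,"ry": -0.16,"rz": 0,"gripper": 1},
  {"dx": -1.2,"dy": -0.4,"dz": 18.5,"rx": 0.002,"ry": -0.187,"rz": 0,"gripper": 1},
  {"dx": -1.5,"dy": -0.4,"dz": 19.9,"rx": 0.002,"ry": -0.2,"rz": 0,"gripper": 1},
  {"dx": -1.5,"dy": -0.4,"dz": 19.9,"rx": 0.002,"ry": -0.2,"rz": 0,"gripper": 1},
])

```text
t: 11.73
eef_pos: [0.4821, -0.1938, 0.0855]
ee_rot: [3.141, -0.079, -1.833]
force: [-3.4, -7.7, -1.9]
width: 0.0308
gripper_force: 50.0
```

```bash
python3 - <<'E'
from h import *
where()
tgt(.04,.020,.010,.075);tgt(.022,.020,.010,.075)
d=grab('wrist','w6.png');W=world(d);s=arm.get_state();R=Ro.from_euler('xyz',s['ee_rot'])
P=R.inv().apply((W-s['eef_pos']).reshape(-1,3)).reshape(W.shape)*1000
m=(np.abs(P[...,1])<3)&(np.abs(P[...,2])<9)&(P[...,0]>55)&(P[...,0]<100)
g=d['frame'];v,u=np.where(m);k=v<200
for vv in range(v.min(),v.min()+60,2):
    print(vv,P[vv,275].round(1),(W[vv,275]@e-CA+.176).round(4),W[vv,275,2].round(4),g[vv,275])
E
```

```text
free sprung tip a past cup 29.6 past plate -205.6 lat -0.1 z 72.3
plain tip a past cup -173.8 past plate -2.2 lat -0.3 z 88.5
F along e -8.3 lat -1.2 z -1.9 M [-2.75  1.    0.05] t 11.7333
pos [ 0.4821 -0.1938  0.0855] rpy [ 3.141 -0.079 -1.833] F [-3.4 -7.7 -1.9] w 0.0308 t 11.7333
d mm [-0.2 -0.2  2.9] rot [ 0.0005 -0.0394 -0.0007]
pos [ 0.4821 -0.1938  0.0855] rpy [ 3.141 -0.079 -1.833] F [-3.4 -7.7 -1.9] w 0.0308 t 11.7333
d mm [-0.2 -0.2  4.8] rot [ 0.0005 -0.0574 -0.0007]
32 [100.1   0.3  -2.5] -0.0156 0.0961 [116  73  49]
34 [99.6  0.3 -1.7] -0.0151 0.0952 [117  74  46]
36 [98.8  0.3 -2.6] -0.0143 0.0961 [116  67  42]
38 [98.1  0.3 -3.8] -0.0135 0.0973 [117  70  45]
40 [97.5  0.3 -3.6] -0.0129 0.097 [121  77  52]
42 [97.   0.3 -2.7] -0.0124 0.096 [119  73  46]
44 [96.4  0.3 -1.9] -0.012 0.0952 [114  71  44]
46 [95.7  0.3 -3.2] -0.0111 0.0964 [107  72  44]
48 [94.6  0.3 -7.9] -0.0097 0.101 [228 186  84]
50 [94.2  0.3 -6. ] -0.0094 0.0992 [250 227 101]
52 [93.5  0.3 -7.4] -0.0086 0.1004 [251 229 107]
54 [92.9  0.3 -7. ] -0.008 0.1 [251 228 102]
56 [92.3  0.3 -6.8] -0.0074 0.0997 [251 228 104]
58 [91.6  0.3 -7.7] -0.0067 0.1006 [251 228 105]
60 [91.   0.3 -8.3] -0.006 0.1011 [251 229 103]
62 [90.3  0.3 -8.1] -0.0054 0.1009 [251 228 101]
64 [89.7  0.3 -8.4] -0.0048 0.1012 [252 229 103]
66 [89.1  0.3 -7.4] -0.0043 0.1001 [252 230 105]
68 [88.5  0.3 -8.7] -0.0035 0.1013 [251 229 106]
70 [87.9  0.3 -6.3] -0.0031 0.0989 [251 229 105]
72 [87.2  0.3 -7.4] -0.0024 0.0999 [251 227 105]
74 [86.6  0.3 -7.2] -0.0018 0.0997 [251 227 102]
76 [nan nan nan] nan nan [251 227 106]
78 [85.3  0.3 -8.2] -0.0004 0.1006 [250 225 104]
80 [84.7  0.3 -5.4] -0.0 0.0977 [208 165  72]
82 [84.1  0.3  2.2] 0.0 0.0901 [112  89  41]
84 [83.3  0.3 22.4] -0.0008 0.07 [142 113  51]
86 [82.5  0.3 20.9] 0.0001 0.0714 [122  99  50]
88 [81.5  0.3 32.5] 0.0001 0.0598 [100  84  42]
90 [81.3  0.3 -0.6] 0.003 0.0927 [79 70 56]
```

Plain tip is about 2.5 mm clear of the plate, and the plate top again gives a hole height of about 0.0785 m. Lowering the plain end to that height.

```bash
python3 - <<'E'
from h import *
where()
tgt(.05,.0205,.010,.0745);tgt(.023,.0205,.010,.0745)
E
```

```text
free sprung tip a past cup 29.6 past plate -205.6 lat -0.2 z 72.3
plain tip a past cup -173.7 past plate -2.3 lat -0.3 z 88.6
F along e -8.6 lat -0.3 z -2.7 M [-2.82  0.91  0.09] t 11.7833
pos [ 0.482  -0.1938  0.0856] rpy [ 3.141 -0.08  -1.833] F [-2.5 -8.2 -2.7] w 0.0309 t 11.7833
d mm [-0.7 -0.2  2.5] rot [ 0.0006 -0.0302 -0.0005]
pos [ 0.482  -0.1938  0.0856] rpy [ 3.141 -0.08  -1.833] F [-2.5 -8.2 -2.7] w 0.0309 t 11.7833
d mm [-0.7 -0.2  5.2] rot [ 0.0006 -0.0572 -0.0005]
```

Emit:
jog_arm([
  {"dx": -0.4,"dy": 0,"dz": 0.8,"rx": 0,"ry": -0.01,"rz": 0,"gripper": 1},
  {"dx": -0.7,"dy": -0.1,"dz": 1.7,"rx": 0,"ry": -0.02,"rz": 0,"gripper": 1},
  {"dx": -0.7,"dy": -0.2,"dz": 2.6,"rx": 0,"ry": -0.03,"rz": 0,"gripper": 1},
  {"dx": -0.7,"dy": -0.2,"dz": 3.6,"rx": 0,"ry": -0.04,"rz": 0,"gripper": 1},
  {"dx": -0.7,"dy": -0.2,"dz": 4.5,"rx": 0,"ry": -0.05,"rz": 0,"gripper": 1},
  {"dx": -0.7,"dy": -0.2,"dz": 5.2,"rx": 0,"ry": -0.057,"rz": 0,"gripper": 1},
  {"dx": -0.7,"dy": -0.2,"dz": 5.2,"rx": 0,"ry": -0.057,"rz": 0,"gripper": 1},
  {"dx": -0.7,"dy": -0.2,"dz": 5.2,"rx": 0,"ry": -0.057,"rz": 0,"gripper": 1},
])

```text
t: 12.45
eef_pos: [0.4823, -0.1934, 0.0803]
ee_rot: [3.141, -0.024, -1.832]
force: [-3.2, -9.0, -3.2]
width: 0.0313
gripper_force: 50.0
```

```bash
python3 - <<'E'
from h import *
where()
tgt(.023,.0205,.010,.0745);tgt(.023,.0145,.010,.0745)
E
```

```text
free sprung tip a past cup 30.6 past plate -206.6 lat -0.1 z 73.9
plain tip a past cup -173.3 past plate -2.7 lat -0.0 z 78.7
F along e -9.5 lat -0.7 z -3.2 M [-3.08  1.08  0.03] t 12.45
pos [ 0.4823 -0.1934  0.0803] rpy [ 3.141 -0.024 -1.832] F [-3.2 -9.  -3.2] w 0.0313 t 12.45
d mm [ 0.2 -0.  -0. ] rot [ 0.0006 -0.0005  0.0004]
pos [ 0.4823 -0.1934  0.0803] rpy [ 3.141 -0.024 -1.832] F [-3.2 -9.  -3.2] w 0.0313 t 12.45
d mm [ 6.2 -0.  -0. ] rot [ 0.0006 -0.0005  0.0004]
```

Plain tip is at z = 78.7 mm, 2.7 mm short of the plate. Now letting it forward gently: 5 mm, watching the force.

Emit:
jog_arm([
  {"dx": 1,"dy": 0,"dz": 0,"rx": 0,"ry": 0,"rz": 0,"gripper": 1},
  {"dx": 2,"dy": 0,"dz": 0,"rx": 0,"ry": 0,"rz": 0,"gripper": 1},
  {"dx": 3,"dy": 0,"dz": 0,"rx": 0,"ry": 0,"rz": 0,"gripper": 1},
  {"dx": 3.5,"dy": 0,"dz": 0,"rx": 0,"ry": 0,"rz": 0,"gripper": 1},
  {"dx": 4,"dy": 0,"dz": 0,"rx": 0,"ry": 0,"rz": 0,"gripper": 1},
  {"dx": 4.5,"dy": 0,"dz": 0,"rx": 0,"ry": 0,"rz": 0,"gripper": 1},
  {"dx": 4.7,"dy": 0,"dz": 0,"rx": 0,"ry": 0,"rz": 0,"gripper": 1},
  {"dx": 4.7,"dy": 0,"dz": 0,"rx": 0,"ry": 0,"rz": 0,"gripper": 1},
])

```text
t: 13.12
eef_pos: [0.4812, -0.1976, 0.0803]
ee_rot: [3.141, -0.023, -1.832]
force: [-2.5, -6.8, -3.8]
width: 0.0308
gripper_force: 50.0
```

```bash
python3 -c "
from h import *
where()"
```

```text
free sprung tip a past cup 26.3 past plate -202.3 lat -0.1 z 74.0
plain tip a past cup -177.6 past plate 1.6 lat 0.0 z 78.7
F along e -7.2 lat -0.7 z -3.8 M [-2.54  0.93  0.05] t 13.1167
```

Emit:
jog_arm([
  {"dx": 0.5,"dy": 0,"dz": 0,"rx": 0,"ry": 0,"rz": 0,"gripper": 1},
  {"dx": 1,"dy": 0,"dz": 0,"rx": 0,"ry": 0,"rz": 0,"gripper": 1},
  {"dx": 1.5,"dy": 0,"dz": 0,"rx": 0,"ry": 0,"rz": 0,"gripper": 1},
  {"dx": 2,"dy": 0,"dz": 0,"rx": 0,"ry": 0,"rz": 0,"gripper": 1},
  {"dx": 2.5,"dy": 0,"dz": 0,"rx": 0,"ry": 0,"rz": 0,"gripper": 1},
  {"dx": 3,"dy": 0,"dz": 0,"rx": 0,"ry": 0,"rz": 0,"gripper": 1},
  {"dx": 3,"dy": 0,"dz": 0,"rx": 0,"ry": 0,"rz": 0,"gripper": 1},
  {"dx": 3,"dy": 0,"dz": 0,"rx": 0,"ry": 0,"rz": 0,"gripper": 1},
])

```text
t: 13.78
eef_pos: [0.4805, -0.2004, 0.0804]
ee_rot: [3.141, -0.023, -1.832]
force: [-2.5, -6.6, -4.6]
width: 0.031
gripper_force: 50.0
```

```bash
python3 -c "
from h import *
where()"
```

```text
free sprung tip a past cup 23.4 past plate -199.4 lat -0.1 z 74.0
plain tip a past cup -180.5 past plate 4.5 lat 0.0 z 78.8
F along e -7.1 lat -0.7 z -4.6 M [-2.3   0.83  0.03] t 13.7833
```

4.5 mm past the plate face, with spring force still exactly as predicted (c = 13.4, 7.0 N): the stub is in the hole. Continuing to just short of home.

Emit:
jog_arm([
  {"dx": 0.5,"dy": 0,"dz": 0.1,"rx": 0,"ry": 0,"rz": 0,"gripper": 1},
  {"dx": 1,"dy": 0,"dz": 0.2,"rx": 0,"ry": 0,"rz": 0,"gripper": 1},
  {"dx": 1.6,"dy": 0,"dz": 0.3,"rx": 0,"ry": 0,"rz": 0,"gripper": 1},
  {"dx": 2.2,"dy": 0,"dz": 0.3,"rx": 0,"ry": 0,"rz": 0,"gripper": 1},
  {"dx": 2.8,"dy": 0,"dz": 0.3,"rx": 0,"ry": 0,"rz": 0,"gripper": 1},
  {"dx": 3.4,"dy": 0,"dz": 0.3,"rx": 0,"ry": 0,"rz": 0,"gripper": 1},
  {"dx": 4,"dy": 0,"dz": 0.3,"rx": 0,"ry": 0,"rz": 0,"gripper": 1},
  {"dx": 4,"dy": 0,"dz": 0.3,"rx": 0,"ry": 0,"rz": 0,"gripper": 1},
])

```text
t: 14.45
eef_pos: [0.4797, -0.2042, 0.0803]
ee_rot: [3.141, -0.023, -1.832]
force: [-2.0, -5.6, -2.0]
width: 0.031
gripper_force: 50.0
```

```bash
python3 -c "
from h import *
where()"
```

```text
free sprung tip a past cup 19.5 past plate -195.5 lat 0.1 z 74.0
plain tip a past cup -184.4 past plate 8.4 lat 0.2 z 78.7
F along e -5.9 lat -0.5 z -2.0 M [-1.84  0.92  0.1 ] t 14.45
```

8.4 mm in, with the spring force as expected. Releasing softly: first a light grip so the spring can seat the roller, then open.

Emit:
jog_arm([
  {"dx": 0,"dy": 0,"dz": 0,"rx": 0,"ry": 0,"rz": 0,"gripper": 1},
  {"dx": 0,"dy": 0,"dz": 0,"rx": 0,"ry": 0,"rz": 0,"gripper": 1},
  {"dx": 0,"dy": 0,"dz": 0,"rx": 0,"ry": 0,"rz": 0,"gripper": 1},
  {"dx": 0,"dy": 0,"dz": 0,"rx": 0,"ry": 0,"rz": 0,"gripper": 1},
  {"dx": 0,"dy": 0,"dz": 0,"rx": 0,"ry": 0,"rz": 0,"gripper": 0.55},
  {"dx": 0,"dy": 0,"dz": 0,"rx": 0,"ry": 0,"rz": 0,"gripper": 0.4},
  {"dx": 0,"dy": 0,"dz": 0,"rx": 0,"ry": 0,"rz": 0,"gripper": 0.2},
  {"dx": 0,"dy": 0,"dz": 0,"rx": 0,"ry": 0,"rz": 0,"gripper": 0.2},
], force=3)

```text
t: 15.12
eef_pos: [0.4813, -0.2035, 0.081]
ee_rot: [-3.139, -0.022, -1.832]
force: [-0.7, -0.0, -1.1]
width: 0.0528
gripper_force: 0.0
```

Emit:
jog_arm([
  {"dx": 0,"dy": 0,"dz": 0,"rx": 0,"ry": 0,"rz": 0,"gripper": 0.1},
  {"dx": 0,"dy": 0,"dz": 0,"rx": 0,"ry": 0,"rz": 0,"gripper": 0.1},
  {"dx": 0,"dy": 0,"dz": 0,"rx": 0,"ry": 0,"rz": 0,"gripper": 0.1},
  {"dx": 0,"dy": 0,"dz": 0,"rx": 0,"ry": 0,"rz": 0,"gripper": 0.1},
  {"dx": 0,"dy": 0,"dz": 0,"rx": 0,"ry": 0,"rz": 0,"gripper": 0.1},
  {"dx": 0,"dy": 0,"dz": 0,"rx": 0,"ry": 0,"rz": 0,"gripper": 0.1},
  {"dx": 0,"dy": 0,"dz": 0,"rx": 0,"ry": 0,"rz": 0,"gripper": 0.1},
  {"dx": 0,"dy": 0,"dz": 0,"rx": 0,"ry": 0,"rz": 0,"gripper": 0.1},
])

```text
t: 15.78
eef_pos: [0.4805, -0.2037, 0.0806]
ee_rot: [-3.14, -0.022, -1.832]
force: [-1.0, 0.2, 0.5]
width: 0.0792
gripper_force: 0.0
```

```bash
python3 -c "
from h import *
to([0,0,0],[0,0,0])"
```

```text
pos [ 0.4805 -0.2037  0.0806] rpy [-3.14  -0.022 -1.832] F [-1.   0.2  0.5] w 0.0792 t 15.7833
d mm [-74.5 517.   78.2] rot [-1.9032  2.4785 -0.0228]
```

Retreat straight up, then check.

Emit:
jog_arm([
  {"dx": 0,"dy": 0,"dz": -5,"rx": 0,"ry": 0,"rz": 0,"gripper": 0.1},
  {"dx": 0,"dy": 0,"dz": -20,"rx": 0,"ry": 0,"rz": 0,"gripper": 0.1},
  {"dx": 0,"dy": 0,"dz": -45,"rx": 0,"ry": 0,"rz": 0,"gripper": 0.1},
  {"dx": 0,"dy": 0,"dz": -75,"rx": 0,"ry": 0,"rz": 0,"gripper": 0.1},
  {"dx": 0,"dy": 0,"dz": -105,"rx": 0,"ry": 0,"rz": 0,"gripper": 0.1},
  {"dx": 0,"dy": 0,"dz": -135,"rx": 0,"ry": 0,"rz": 0,"gripper": 0.1},
  {"dx": 0,"dy": 0,"dz": -155,"rx": 0,"ry": 0,"rz": 0,"gripper": 0.1},
  {"dx": 0,"dy": 0,"dz": -160,"rx": 0,"ry": 0,"rz": 0,"gripper": 0.1},
])

```text
t: 16.45
eef_pos: [0.4829, -0.2006, 0.2452]
ee_rot: [-3.134, -0.021, -1.831]
force: [0.8, -0.0, 0.7]
width: 0.0788
gripper_force: 0.0
```

```bash
python3 - <<'E'
from h import *
d=grab('wrist');W=world(d)
t=grab('side')
a=cv2.resize(d['frame'],(560,420))
b=cv2.resize(t['frame'][130:230,250:390],(560,400))
o=cv2.resize(np.vstack([a,b]),(408,597));cv2.imwrite('pics/end.png',cv2.cvtColor(o,cv2.COLOR_RGB2BGR))
A=W@e-CA;L=W@nn-LAT;Z=W[...,2]
m=(abs(L)<.02)&(A<.002)&(A>-.178)&(Z>.06)&(Z<.098)
for x in np.arange(-.176,0,.01):
    k=m&(A>=x)&(A<x+.01)
    if k.sum()>5: print(round(x*1e3),k.sum(),'ztop %.1f lat %.1f'%(np.percentile(Z[k],97)*1e3,np.median(L[k])*1e3))
c=m&(Z>.082);print('barrel',np.percentile(A[c],[.3,99.7])*1e3)
E
```

```text
-176 392 ztop 92.8 lat 0.9
-166 501 ztop 93.0 lat 0.9
-156 485 ztop 92.9 lat 0.8
-146 457 ztop 92.5 lat 0.8
-136 448 ztop 92.4 lat 0.8
-126 436 ztop 92.1 lat 0.8
-116 423 ztop 91.8 lat 0.7
-106 406 ztop 91.7 lat -0.1
-96 394 ztop 91.5 lat -0.2
-86 389 ztop 91.0 lat 0.6
-76 370 ztop 91.1 lat 0.6
-66 364 ztop 90.7 lat 0.6
-56 351 ztop 90.4 lat 0.5
-46 346 ztop 90.5 lat -0.3
-36 336 ztop 90.4 lat -0.4
-26 98 ztop 90.1 lat 1.4
-16 95 ztop 79.0 lat -0.5
-6 753 ztop 92.6 lat -0.5
barrel [-171.85270533    1.66404078]
```

View pics/end.png

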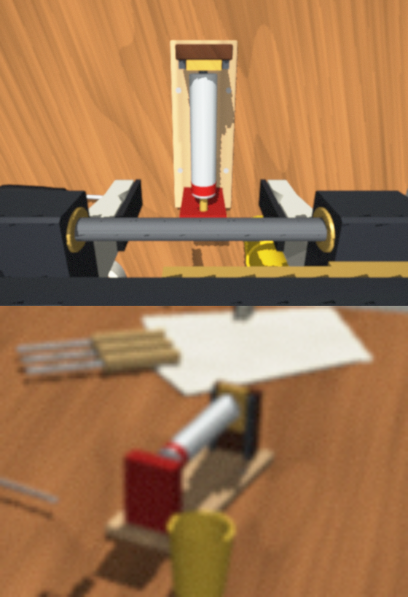

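The final views show the roller lying between the cheeks, with its brass stub in the red cheek at (203,205) and its plain end at the brass plate at (203,72). The barrel end is at -172 mm from the cup mouth, exactly the seated value, and the tilt agrees with both holes.

```bash
python3 -c "
from station import arm
print(arm.job_done())"
```

```text
the job is handed in; nothing more can be done
None
```

The roller is seated with both ends in their holes and the gripper is clear; I handed the job in at about 16.5 s of the 64 s, and the largest force I read while fitting it was about 10 N.

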